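# Close a glued chopping board with the one-hand bar clamp and hold the squeeze

## Task

The chopping board split in two; quick glue is already on the broken edges and both halves lie flat between the jaws of the one-hand bar clamp that stands over them. Pump the clamp's orange trigger with full strokes, letting it spring right back each time, until the far jaw has pushed the broken edges together, then squeeze the trigger carefully and keep it squeezed with a light, steady pressure that holds the edges shut without bruising the wood. Finish while still gripping (do not let go), with board and clamp standing flat on the worktop, and leave the tape, the pencil and the mug alone.

Things in the scene. Friction and masses are not known exactly. Their poses are not given: they have to be found in the camera images.
- clamp: Head of a black and orange one-hand bar clamp (loose, 0.8 kg in all) standing upright on its two 40 mm wide jaws, bridging the board. Origin: on the worktop under the head; z up, x along the steel bar from the far jaw (at -x) to the head and on to the bar's bare tail. Head 68 mm long (x = -22 to 46), 34 mm wide, up to z = 64 mm; above that only the black fixed grip and the orange trigger rise.
- clamp_grip (a point): Midway between trigger front and grip back, 118 mm above the worktop: height for fingers that straddle both along the bar (x). Both together measure 63 mm there with the trigger released, 39 mm fully squeezed. Grip: x = 21 to 45 mm from the clamp's origin, 28 mm wide, top at 146 mm. Trigger: in front of it (-x), 13 mm thick, 24 mm wide, top at 142 mm. Axes as clamp.
- clamp_trigger (a joint): Trigger angle: 0 released, 0.22 rad squeezed to its stop, moving towards the fixed grip. Pivot 9 mm above the worktop; a full stroke is 24 mm at clamp_grip height. There its return spring pushes back 1.3 N (released) to 4 N. Once the jaw is stopped by the board, each further 0.01 rad adds about 3 N of jaw force (1.3 N on the trigger), up to 50 N; it goes when the trigger is let back.
- clamp_bar (a joint): How far bar and far jaw are drawn in, 0 to 0.05 m; clear opening between the pads = 206 mm minus this. A ratchet pawl (notches 3.9 mm apart) drives it: a full stroke draws 7.8 mm (the first up to 10); until the pawl meets a notch and the drive spring takes up, the trigger moves idle (up to 0.1 rad). Letting the trigger back leaves the bar in place (3 N brake).
- head_pad (a point): Middle of the head jaw's pad face (24 mm in -x of the clamp's origin, 13 mm up), which faces -x towards the near half. Axes as clamp.
- far_jaw: The far jaw, black, 40 mm wide, 61 mm high, on the end of the 7 mm wide bar (z = 37 to 57 mm). Its origin travels with the bar but lies 230 mm in +x of its pad face (under the head when the bar reads 0). Axes as clamp. The glued edges want about 20 N of jaw force (10 at least); above 40 N the wood is bruised.
- far_pad (a point): Middle of the far jaw's pad face, 13 mm up; it faces +x towards the far half.
- near_half: Half of the split board next to the clamp's head: wood with a dark stripe, 85 mm (its x) by 200 mm (its y) by 22 mm thick, 0.26 kg, loose, flat on the worktop. Origin: centre of its underside; its broken edge is at its -x side.
- far_half: The other half of the board, next to the far jaw, same size. Origin: centre of its underside; its broken edge is at its +x side. The two halves pushed together measure 170 mm between the jaws.
- near_half_edge (a point): Middle of the near half's broken edge, 42.5 mm in -x of its origin, 11 mm up.
- far_half_edge (a point): Middle of the far half's broken edge, 42.5 mm in +x of its origin, 11 mm up.
- tape: Roll of beige tape lying flat, 104 x 102 x 25 mm, bystander. Origin: centre of its underside.
- pencil: Red pencil lying on the worktop, 7 x 142 x 7 mm, bystander. Origin: centre of its underside.
- mug: Green and white mug, 78 x 109 x 101 mm, standing, bystander. Origin: centre of its underside.
Not all that is in view belongs to the job. What is shaped like the near_half but pink is not meant.

How it is judged:
By the outcome, as a careful person would: the job done as asked, in the order asked, and still so for the second after the job is handed in, while the arm keeps its last pose, push and grip.
It also fails if it takes over 48 s, if anything falls off the work surface, if the arm or the gripper's body presses on something with over 40 N, if the wrist force passes 120 N, or if a joint passes its speed limit or range.

## Robot

A 6-joint arm with a two-finger parallel gripper is mounted at the origin on a cart in front of the work surface, level with it; the furniture and walls round the work are solid. World frame = base frame: x ahead of the robot, y to its left, z up, the work surface at z = 0. Lengths are in mm, angles in rad, forces in N, time in s.
With the tool pointing down it reaches from about 400 to 925 mm from the base axis. Payload 12.5 kg.
Tool frame: the origin (TCP) lies at the very end of the fingers, on their centre line; the grasp point (between the pads) lies grip_depth behind it (grip_depth is the distance from the TCP to the grasp point, in mm); z points along the fingers, y is the line along which they close (so a half turn about z gives the same grasp; the last joint's range is limited). The gripper opens to 95 mm and grips with 3 to 60 N. Pads are 20 mm wide; open, the fingers measure 119 mm over their backs; the gripper's body (75 mm by 180 mm) begins 59 mm behind the grasp point.
Start: joints at [1.064, 0.491, 1.559, -0, 1.092, -0.106], TCP at [243.832, 575.493, 214.661] pointing down, gripper open.
Joint ranges: [-3.1, 3.1], [-0.84, 2.19], [0.05, 2.79], [-1.13, 4.28], [0.06, 2.93], [-2.69, 2.69]. Speed limits (rad/s): [2.22, 2.22, 2.79, 3.14, 3.14, 3.14].

## Interface

Orientations are given as [roll, pitch, yaw] about the fixed x, y, z axes, in that order (R = Rz(yaw) Ry(pitch) Rx(roll)).
In Python, from cell import state, read_camera, job_done, grip_depth gives the robot as it stands.
- The arm moves only by the tool drive_tool, never from a script. Its argument "targets" is a list of rows, each an object with "jaw": the opening, from 0 (shut) to 1 (fully open); "travel": the shift along the tool's x, y, z in m, a list of three; "twist": the turn about the tool's z in rad. In form: [{"jaw": jaw, "travel": [tx, ty, tz], "twist": twist}, ...]. A call has 1 to 8 rows; each row is the pose to reach, as a shift and turn from the pose commanded when the call began, along the tool's axes at that moment; what a row does not reach only later rows make up. A row lasts 1/12 s, in which the tool goes at most 41.7 mm and 7.16 degrees, less where a joint would pass 70% of its speed; a pose out of reach is approached as far as the arm can. A call with a gripper value outside its range is refused whole. The fingers move at their own pace and stop on an object; the grip force is fixed at half the most. Time passes only in rows, so rows that repeat a pose let the fingers close. It gives the time, the measured TCP pose, the force, the opening and the grip force at its end, in the units of the state.
- state(): the state, without advancing time (a new reading comes with each control period).
- read_camera(name): name is "scene" or "side" or "wrist"; returns a dict with "frame" (480x640x3 uint8, red, green, blue), "fx", "fy", "cx", "cy" (pixels), "R" (3x3) and "t" (3): a world point X has camera coordinates R X + t. Camera axes: x right, y down, z forward; pixel columns grow to the right and rows downward; lengths in mm; the calibration is good to about 2 mm. A picture is of the moment at which its call begins. There is no depth.
- job_done(): hands the job in; it is judged then, once.
The state is a dict: "t": time; "joints": joint angles; "qvel": joint speeds; "tau": joint torques, N m; "eef_pos": TCP position; "tcp_rot": TCP orientation; "ft_force": force on the tool from outside, world axes, zero at the start; "moment": the same for the moment, N m; "opening": opening from 0.0 (shut) to 1.0 (fully open); "grip_force": force on a finger pad.
Only numpy, scipy, OpenCV 4.12 (cv2) and the standard library are available. Lean on these libraries where they do the work, as an engineer would, in place of code of your own. Each camera call takes 0.05 s, during which the arm holds its last target. There are 200 camera calls.

## Working session

There is one attempt and no reset: what is moved stays moved. The work goes in short steps, Python scripts to look and compute and a tool call to move; the robot and the scene stay as the last step left them, time stands still between calls to the robot, and variables do not carry over. Pictures are saved under pics/ and viewed, at most 10 in all, crops included, and the job is handed in when it is done.

Besides the shell and the picture viewer there is one more tool, called in YAML: its name, and indented under it one key for each argument. drive_tool: Moves the arm, as the interface text tells. Its arguments: {"type":"object","properties":{"targets":{"type":"array"}},"required":["targets"]}

```bash
mkdir -p pics
cat > h.py <<'E'
import numpy as np, cv2
from cell import state, read_camera, job_done, grip_depth
def snap(n,f):
    c=read_camera(n); cv2.imwrite('pics/'+f,c['frame'][:,:,::-1]); np.savez('pics/'+f+'.npz',**c); return c
def ray(c,u,v,z):
    R=np.array(c['R']);t=np.array(c['t']); C=-R.T@t
    d=R.T@np.array([(u-c['cx'])/c['fx'],(v-c['cy'])/c['fy'],1]); return C+d*(z-C[2])/d[2]
def proj(c,X):
    p=np.array(c['R'])@np.array(X)+np.array(c['t']); return np.array([c['fx']*p[0]/p[2]+c['cx'],c['fy']*p[1]/p[2]+c['cy']])
E
python3 - <<'E'
from h import *
print(grip_depth,state())
for n in ('scene','side','wrist'):
    c=snap(n,n+'0.png'); print(n,-np.array(c['R']).T@c['t'],c['fx'])
E
```

```text
18.8 {'t': 0.0, 'joints': array([ 1.06440713e+00,  4.91565670e-01,  1.55947030e+00, -2.42049553e-05,
        1.09170120e+00, -1.05647049e-01]), 'qvel': array([-0.00146763, -0.00085077, -0.00060526,  0.0016458 , -0.00162523,
        0.00026126]), 'tau': array([ 4.98830577e-04, -6.12638783e+01, -2.58183324e+01,  6.93114032e-02,
        4.81494970e-02, -7.32671924e-05]), 'eef_pos': array([243.70069282, 575.25297265, 214.05077633]), 'tcp_rot': array([-3.14045226e+00, -9.93425681e-05,  2.74086162e+00]), 'ft_force': array([-0.32508362,  0.07459202,  0.05405437]), 'moment': array([ 0.02622441,  0.00658362, -0.03585852]), 'grip_force': 0.0, 'opening': 0.9992385563964757}
scene [-928.71964897  786.35028651 1164.44273252] 621.8250667057516
side [ 242.73808718 1312.08762491 1069.51899067] 534.4480032606491
wrist [173.17580554 604.73779386 384.31652336] 359.0212932979845
```

View pics/scene0.png

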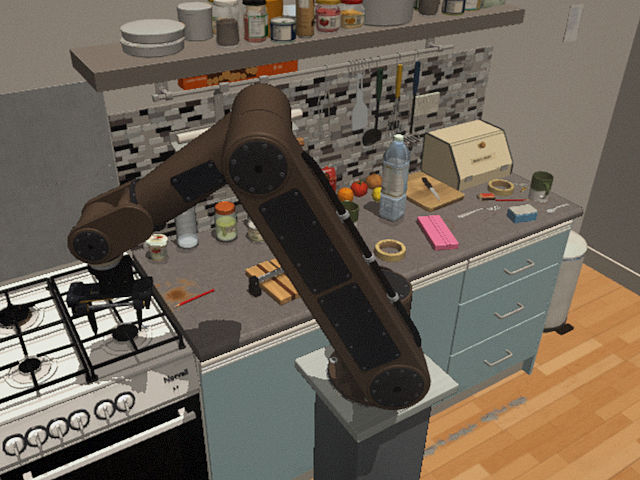

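View pics/side0.png

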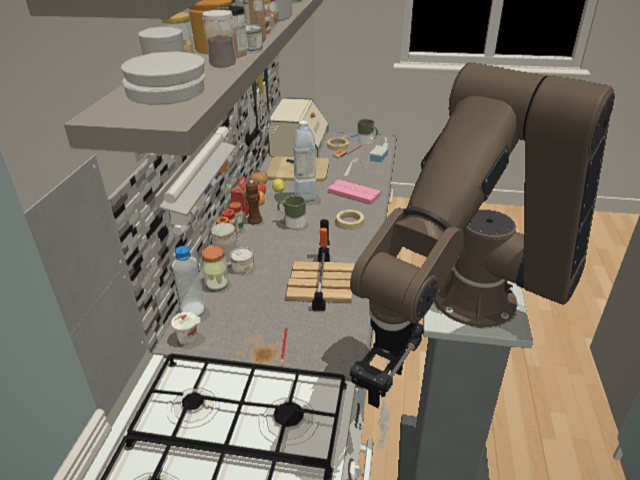

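View pics/wrist0.png

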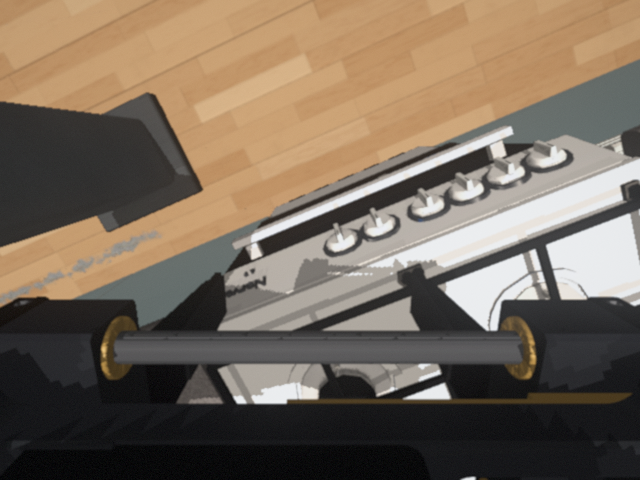

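The side view shows the clamp at (322,225–305), with the far jaw nearest the camera at (319,300) and the orange trigger at (324,230). The mug is at (295,210), the tape at (350,218) and the pencil at (285,345). In the scene view the arm partly hides the clamp, and the wrist camera looks at the stove. Next I'll enlarge the clamp.

Run:
```python
from h import *
c=dict(np.load('pics/side0.png.npz')); f=c['frame']
cr=f[190:320,260:390]; cv2.imwrite('pics/crop1.png',cv2.resize(cr[:,:,::-1],None,fx=4.6,fy=4.6,interpolation=cv2.INTER_CUBIC))
for n,uv in dict(farjaw_bottom=(319,307),trig=(324,240)).items(): print(n,ray(c,*uv,0))
hsv=cv2.cvtColor(f,cv2.COLOR_RGB2HSV); m=cv2.inRange(hsv,(5,180,120),(16,255,255)); m[:,:300]=0;m[:,345:]=0;m[:200]=0;m[300:]=0
v,u=np.nonzero(m); print(len(u),u.min(),u.max(),v.min(),v.max())
for r in range(v.min(),v.max()+1): print(r,u[v==r].min(),u[v==r].max(),end='; ')
```

```text
farjaw_bottom [459.43597624 111.09262896   0.        ]
trig [ 502.02643299 -246.63272252    0.        ]
105 320 326 228 245
228 321 326; 229 321 326; 230 320 326; 231 320 326; 232 320 326; 233 321 326; 234 321 326; 235 321 326; 236 321 326; 237 321 326; 238 321 326; 239 322 326; 240 321 326; 241 321 326; 242 321 326; 243 321 326; 244 321 326; 245 321 325;
```

View pics/crop1.png

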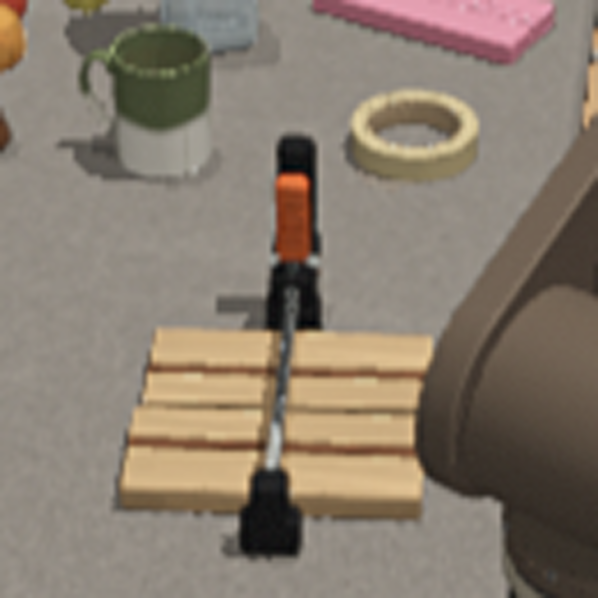

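The crop shows both board halves under the bar. The far jaw base is at about (318.7,310), the trigger top at about row 228 and the grip top at about row 219. The mug and tape are beside the head.

Run:
```python
from h import *
c=dict(np.load('pics/side0.png.npz'))
P=lambda x,y,z:ray(c,260+x/4.6,190+y/4.6,z).round(0)
for n,a in dict(farjaw_base=(271,555,0),trig_top=(292,174,142),grip_top=(297,136,146),bar_farjaw=(271,470,61),mug_base=(165,178,0),tape=(413,165,0),
  nearFL=(437,335,22),nearBL=(155,330,22),farL=(122,490,22),farR=(420,497,22),gap=(285,408,22)).items(): print(n,P(*a))
```

```text
farjaw_base [457. 127.   0.]
trig_top [ 480. -108.  142.]
grip_top [ 484. -152.  146.]
bar_farjaw [458. 115.  61.]
mug_base [ 617. -305.    0.]
tape [ 422. -353.    0.]
nearFL [375. -98.  22.]
nearBL [575. -73.  22.]
farL [560. 104.  22.]
farR [366.  81.  22.]
gap [468.   2.  22.]
```

drive_tool:
  targets:
    - {"jaw": 1, "travel": [-0.246, -0.222, -0.06], "twist": 0}
    - {"jaw": 1, "travel": [-0.246, -0.222, -0.06], "twist": 0}
    - {"jaw": 1, "travel": [-0.246, -0.222, -0.06], "twist": 0}
    - {"jaw": 1, "travel": [-0.246, -0.222, -0.06], "twist": 0}
    - {"jaw": 1, "travel": [-0.246, -0.222, -0.06], "twist": 0}
    - {"jaw": 1, "travel": [-0.246, -0.222, -0.06], "twist": 0}
    - {"jaw": 1, "travel": [-0.246, -0.222, -0.06], "twist": 0}
    - {"jaw": 1, "travel": [-0.246, -0.222, -0.06], "twist": 0}

```text
t: 0.82
eef_pos: [382.6, 276.3, 274.4]
tcp_rot: [3.141, 0.0, 2.741]
ft_force: [0.9, 0.1, 0.1]
opening: 0.998
grip_force: 0.0
```

drive_tool:
  targets:
    - {"jaw": 1, "travel": [-0.247, -0.331, 0], "twist": 0}
    - {"jaw": 1, "travel": [-0.247, -0.331, 0], "twist": 0}
    - {"jaw": 1, "travel": [-0.247, -0.331, 0], "twist": 0}
    - {"jaw": 1, "travel": [-0.247, -0.331, 0], "twist": 0}
    - {"jaw": 1, "travel": [-0.247, -0.331, 0], "twist": 0}
    - {"jaw": 1, "travel": [-0.247, -0.331, 0], "twist": 0}
    - {"jaw": 1, "travel": [-0.247, -0.331, 0], "twist": 0}
    - {"jaw": 1, "travel": [-0.247, -0.331, 0], "twist": 0}

```text
t: 1.48
eef_pos: [461.5, -47.7, 274.1]
tcp_rot: [3.141, 0.0, 2.741]
ft_force: [2.1, 1.3, 0.6]
opening: 0.999
grip_force: 0.0
```

drive_tool:
  targets:
    - {"jaw": 1, "travel": [-0.034, -0.045, 0], "twist": -0.12}
    - {"jaw": 1, "travel": [-0.034, -0.045, 0], "twist": -0.24}
    - {"jaw": 1, "travel": [-0.034, -0.045, 0], "twist": -0.36}
    - {"jaw": 1, "travel": [-0.034, -0.045, 0], "twist": -0.48}
    - {"jaw": 1, "travel": [-0.034, -0.045, 0], "twist": -0.51}
    - {"jaw": 1, "travel": [-0.034, -0.045, 0], "twist": -0.51}

```text
t: 1.98
eef_pos: [475.2, -100.5, 273.8]
tcp_rot: [3.141, -0.0, -3.031]
ft_force: [-0.3, 0.4, -0.0]
opening: 1.003
grip_force: 0.0
```

Run:
```python
from h import *
s=state(); print(s['t'],s['eef_pos'],s['tcp_rot'])
for n in ('side','wrist'):
    c=snap(n,n+'1.png')
    print(n,-np.array(c['R']).T@c['t'],np.array(c['R'])[2])
w=dict(np.load('pics/wrist1.png.npz'))['frame'];s=dict(np.load('pics/side1.png.npz'))['frame'][160:340,230:400]
cv2.imwrite('pics/s1c.png',cv2.resize(s[:,:,::-1],None,fx=3.3,fy=3.3,interpolation=cv2.INTER_CUBIC))
```

```text
1.9833 [ 475.24144972 -100.49919073  273.79662182] [ 3.14129641e+00 -4.12453831e-04 -3.03143633e+00]
side [ 242.73808718 1312.08762491 1069.51899067] [ 0.14986981 -0.81468683 -0.56020033]
wrist [ 399.18128026 -108.47737603  444.07343912] [ 0.26485272  0.02948073 -0.96383812]
```

View pics/wrist1.png

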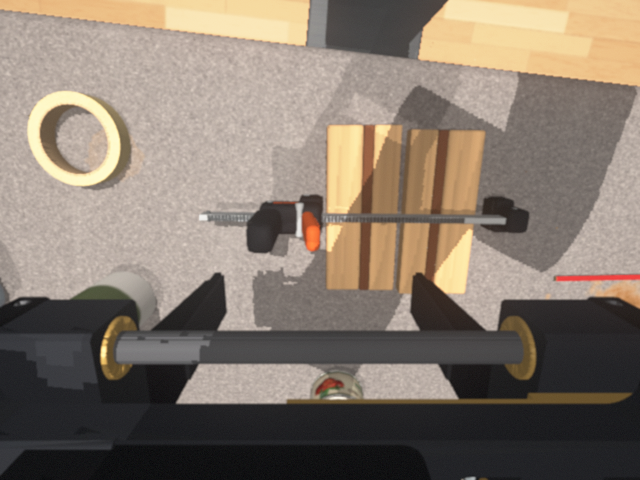

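The wrist view shows the bar running almost along the image rows at about row 218. Its tail is at (203,217) and the far jaw at (505,215). The grip top is at about (262,238), the orange trigger at about (313,235), and the board gap is at column 403.

```bash
python3 - <<'E'
from h import *
c=dict(np.load('pics/wrist1.png.npz')); f=c['frame']
a=ray(c,203,217,57);b=ray(c,500,220,57); a2=ray(c,330,219,57)
d=(a-b)[:2]/np.linalg.norm((a-b)[:2]); print('bar',a.round(1),a2.round(1),b.round(1),d, 'toolyaw',np.arctan2(d[0],-d[1]))
hsv=cv2.cvtColor(f,cv2.COLOR_RGB2HSV); m=cv2.inRange(hsv,(4,190,130),(14,255,255)); m[:, :285]=0;m[:,330:]=0;m[:200]=0;m[260:]=0
ds=lambda n,X:print(n,X.round(1),'along',((X-b)[:2]@d).round(1),'off',((X-b)[0]*-d[1]+(X-b)[1]*d[0]).round(1))
for r in range(206,254,4):
    u=np.nonzero(m[r])[0]; print(r,u.min() if len(u) else None,u.max() if len(u) else None,end=' ')
dk=(f.max(2)<45).astype(np.uint8); 
print()
for r in range(195,256,4):
    u=np.nonzero(dk[r,235:330])[0]+235; print(r,u.min() if len(u) else None,u.max() if len(u) else None,end=' ')
print()
for r in range(196,236,4):
    u=np.nonzero(dk[r,470:540])[0]+470; print(r,u.min() if len(u) else None,u.max() if len(u) else None,end=' ')
print()
ds('grip top back',ray(c,248,240,146)); ds('trig top front',ray(c,319,240,142)); ds('tail',a); ds('grip midtop',ray(c,262,238,146))
E
python3 - <<'E'
import cv2
i=cv2.imread('pics/wrist1.png')[190:300,195:345]; cv2.imwrite('pics/w1c.png',cv2.resize(i,None,fx=5,fy=5,interpolation=cv2.INTER_CUBIC))
E
```

```text
bar [ 492.2 -225.1   57. ] [479.3 -86.2  57. ] [460.2 100.1  57. ] [ 0.09795257 -0.99519108] toolyaw 0.09810988469280986
206 None None 210 None None 214 307 310 218 306 312 222 306 310 226 306 318 230 305 318 234 305 318 238 305 318 242 306 318 246 307 317 250 None None 
195 None None 199 None None 203 None None 207 None None 211 None None 215 None None 219 None None 223 None None 227 None None 231 None None 235 None None 239 None None 243 None None 247 None None 251 None None 255 None None 
196 None None 200 None None 204 510 510 208 498 510 212 498 523 216 None None 220 None None 224 None None 228 None None 232 None None 
grip top back [ 486.9 -159.3  146. ] along 260.8 off 1.1
trig top front [481.3 -98.4 142. ] along 199.6 off 1.6
tail [ 492.2 -225.1   57. ] along 326.7 off 0.0
grip midtop [ 483.8 -147.4  146. ] along 248.7 off -0.8
```

View pics/w1c.png

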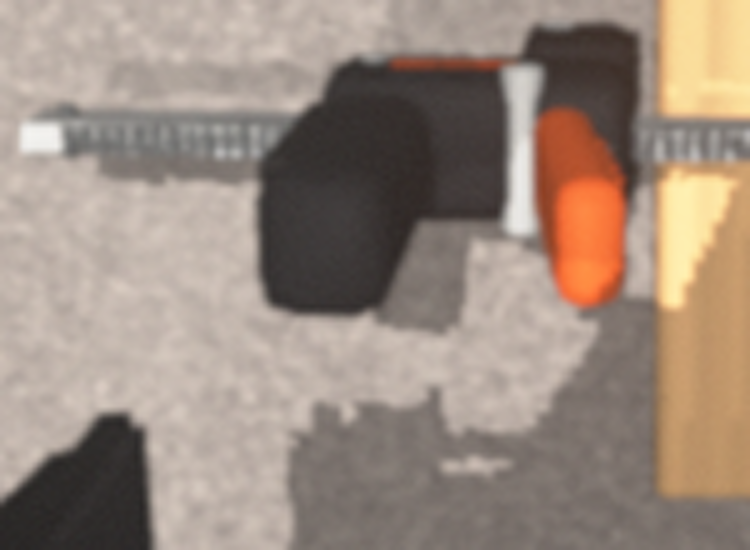

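The crop gives the grip top's back face at about px 247.5 and the trigger's front top at about px 320.5. Both fit the given sizes to within 3–5 mm. That puts clamp_grip at about (483,-129). I'll move over it and then go down.

drive_tool:
  targets:
    - {"jaw": 1, "travel": [-0.0045, -0.0295, 0.0], "twist": 0.01}
    - {"jaw": 1, "travel": [-0.0045, -0.0295, 0.01], "twist": 0.01}
    - {"jaw": 1, "travel": [-0.0045, -0.0295, 0.045], "twist": 0.01}
    - {"jaw": 1, "travel": [-0.0045, -0.0295, 0.08], "twist": 0.01}
    - {"jaw": 1, "travel": [-0.0045, -0.0295, 0.115], "twist": 0.01}
    - {"jaw": 1, "travel": [-0.0045, -0.0295, 0.15], "twist": 0.01}
    - {"jaw": 1, "travel": [-0.0045, -0.0295, 0.175], "twist": 0.01}
    - {"jaw": 0.78, "travel": [-0.0045, -0.0295, 0.175], "twist": 0.01}

```text
t: 2.75
eef_pos: [481.0, -128.1, 94.9]
tcp_rot: [3.138, -0.006, -3.044]
ft_force: [-0.1, -0.1, -0.3]
opening: 0.965
grip_force: 0.0
```

drive_tool:
  targets:
    - {"jaw": 0.75, "travel": [0, 0, 0], "twist": 0}
    - {"jaw": 0.75, "travel": [0, 0, 0], "twist": 0}
    - {"jaw": 0.75, "travel": [0, 0, 0], "twist": 0}

```text
t: 3.0
eef_pos: [483.9, -129.3, 100.7]
tcp_rot: [-3.14, 0.002, -3.043]
ft_force: [0.9, 0.4, 0.2]
opening: 0.784
grip_force: 0.0
```

Run:
```python
from h import *
s=state(); print(s['t'],s['eef_pos'],s['tcp_rot'],s['ft_force'],s['moment'],s['opening'],s['grip_force'])
c=snap('wrist','wrist2.png'); f=c['frame'][:300]
cv2.imwrite('pics/w2c.png',c['frame'][100:420,:,::-1])
```

```text
3.0 [ 483.85173988 -129.32646203  100.67516357] [-3.14037150e+00  2.47277054e-03 -3.04256874e+00] [0.94356397 0.42132614 0.20159947] [ 0.02038218 -0.00925978 -0.00234031] 0.7835225973977652 0.0
```

View pics/w2c.png

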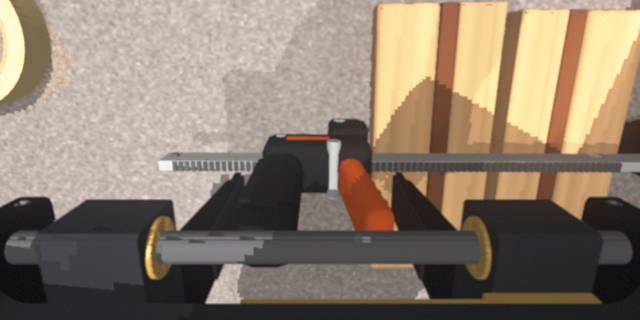

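The fingers straddle the grip (left finger, about column 235) and the trigger (right finger, about column 397), with some clearance on both sides. Next I close to contact.

drive_tool:
  targets:
    - {"jaw": 0.66, "travel": [0, 0, 0], "twist": 0}
    - {"jaw": 0.66, "travel": [0, 0, 0], "twist": 0}
    - {"jaw": 0.64, "travel": [0, 0, 0], "twist": 0}
    - {"jaw": 0.64, "travel": [0, 0, 0], "twist": 0}

```text
t: 3.38
eef_pos: [484.2, -130.3, 100.2]
tcp_rot: [-3.139, 0.003, -3.042]
ft_force: [0.5, -8.7, 4.7]
opening: 0.646
grip_force: 5.4
```

drive_tool:
  targets:
    - {"jaw": 0.62, "travel": [0, -0.002, 0], "twist": 0}
    - {"jaw": 0.58, "travel": [0, -0.004, 0], "twist": 0}
    - {"jaw": 0.54, "travel": [0, -0.006, 0], "twist": 0}
    - {"jaw": 0.5, "travel": [0, -0.008, 0], "twist": 0}
    - {"jaw": 0.46, "travel": [0, -0.01, 0], "twist": 0}
    - {"jaw": 0.43, "travel": [0, -0.0115, 0], "twist": 0}
    - {"jaw": 0.4, "travel": [0, -0.0125, 0], "twist": 0}
    - {"jaw": 0.4, "travel": [0, -0.0125, 0], "twist": 0}

```text
t: 4.05
eef_pos: [484.3, -141.6, 99.3]
tcp_rot: [3.141, 0.0, -3.043]
ft_force: [-0.9, 2.5, 8.1]
opening: 0.404
grip_force: 29.3
```

drive_tool:
  targets:
    - {"jaw": 0.46, "travel": [0, 0.003, 0], "twist": 0}
    - {"jaw": 0.52, "travel": [0, 0.006, 0], "twist": 0}
    - {"jaw": 0.58, "travel": [0, 0.0085, 0], "twist": 0}
    - {"jaw": 0.65, "travel": [0, 0.0105, 0], "twist": 0}
    - {"jaw": 0.74, "travel": [0, 0.0115, 0], "twist": 0}
    - {"jaw": 0.74, "travel": [0, 0.0115, 0], "twist": 0}
    - {"jaw": 0.74, "travel": [0, 0.0115, 0], "twist": 0}

```text
t: 4.63
eef_pos: [482.9, -129.9, 98.7]
tcp_rot: [3.141, -0.001, -3.042]
ft_force: [-0.4, 1.9, -0.5]
opening: 0.735
grip_force: 0.6
```

Run:
```python
from h import *
s=state(); print(s['t'],s['eef_pos'],s['ft_force'],s['opening'],s['grip_force'])
c=snap('wrist','wrist3.png')
o=dict(np.load('pics/wrist2.png.npz'))['frame']
cv2.imwrite('pics/w3c.png',np.vstack([o[100:380],c['frame'][100:380]])[:,:,::-1])
```

```text
4.6333 [ 482.86491854 -129.89383659   98.74620099] [-0.42299141  1.92404619 -0.52388257] 0.7346868133042684 0.5642329149122816
```

View pics/w3c.png

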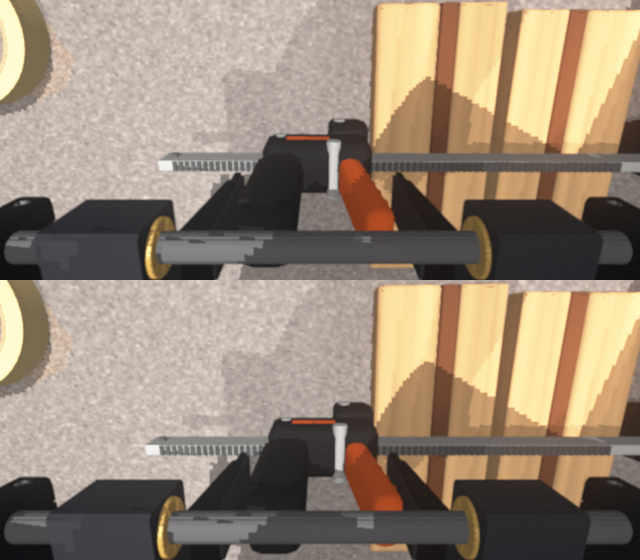

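The lower picture, after stroke 1, shows the bar tail about 14 px further out. The head has slid about 3 mm towards the near half, so the trigger just touches the right finger at column 392. I'll recentre by +3 mm, let it spring right back, then make stroke 2.

drive_tool:
  targets:
    - {"jaw": 0.78, "travel": [0, 0.003, 0], "twist": 0}
    - {"jaw": 0.78, "travel": [0, 0.003, 0], "twist": 0}
    - {"jaw": 0.78, "travel": [0, 0.003, 0], "twist": 0}

```text
t: 4.93
eef_pos: [482.9, -127.1, 99.0]
tcp_rot: [-3.142, 0.0, -3.042]
ft_force: [0.6, -0.7, -0.4]
opening: 0.778
grip_force: 0.0
```

drive_tool:
  targets:
    - {"jaw": 0.7, "travel": [0, 0, 0], "twist": 0}
    - {"jaw": 0.64, "travel": [0, -0.002, 0], "twist": 0}
    - {"jaw": 0.58, "travel": [0, -0.0045, 0], "twist": 0}
    - {"jaw": 0.53, "travel": [0, -0.007, 0], "twist": 0}
    - {"jaw": 0.48, "travel": [0, -0.0095, 0], "twist": 0}
    - {"jaw": 0.43, "travel": [0, -0.0115, 0], "twist": 0}
    - {"jaw": 0.4, "travel": [0, -0.0125, 0], "twist": 0}
    - {"jaw": 0.4, "travel": [0, -0.0125, 0], "twist": 0}

```text
t: 5.6
eef_pos: [484.2, -140.0, 99.3]
tcp_rot: [-3.141, 0.0, -3.043]
ft_force: [-1.2, -1.5, 4.9]
opening: 0.405
grip_force: 29.3
```

drive_tool:
  targets:
    - {"jaw": 0.46, "travel": [0, 0.003, 0], "twist": 0}
    - {"jaw": 0.52, "travel": [0, 0.006, 0], "twist": 0}
    - {"jaw": 0.58, "travel": [0, 0.009, 0], "twist": 0}
    - {"jaw": 0.65, "travel": [0, 0.0115, 0], "twist": 0}
    - {"jaw": 0.78, "travel": [0, 0.0125, 0], "twist": 0}
    - {"jaw": 0.78, "travel": [0, 0.0125, 0], "twist": 0}
    - {"jaw": 0.78, "travel": [0, 0.0125, 0], "twist": 0}
    - {"jaw": 0.78, "travel": [0, 0.0125, 0], "twist": 0}

```text
t: 6.27
eef_pos: [482.8, -127.2, 98.9]
tcp_rot: [3.141, -0.0, -3.042]
ft_force: [-0.2, -0.7, 0.1]
opening: 0.774
grip_force: 0.0
```

```bash
cat >> h.py <<'E'
def profile(f):
    "board-gap and bar extents from wrist picture rows near the bar"
    c=snap('wrist',f); s=state()
    print(s['t'].__round__(2),s['eef_pos'].round(1),s['ft_force'].round(1),round(s['opening'],3),round(s['grip_force'],1))
    g=c['frame'][112:126,:,:].mean(0).astype(int); d=np.abs(np.diff(g.sum(1))); e=[i for i in range(340,639) if d[i]>45]
    print('edges',e)
    for u in (e[0],e[-1]): print(u,ray(c,u,119,22).round(1))
    return c
E
python3 - <<'E'
from h import *
c=profile('wrist4.png')
for n in (2,3,4):
    k=dict(np.load(f'pics/wrist{n}.png.npz'))['frame']; h=cv2.cvtColor(k,cv2.COLOR_RGB2HSV)
    row=h[112:126].mean(0).astype(int); print(n,[tuple(row[i]) for i in range(480,540,5)])
    m=cv2.inRange(h,(4,190,110),(14,255,255))[240:300,320:420]; v,u=np.nonzero(m); print('trig',u.max()+320,u.min()+320)
E
```

```text
6.32 [ 482.8 -127.2   98.9] [-0.1 -1.1 -0.6] 0.778 0.0
edges [371, 372, 375, 376, 377, 437, 438, 439, 457, 458, 459, 504, 505, 506, 517, 518, 519, 564, 565, 566, 583, 584, 585]
371 [ 389.1 -101.5   22. ]
585 [375.2  37.6  22. ]
2 [(np.int64(19), np.int64(103), np.int64(245)), (np.int64(20), np.int64(100), np.int64(247)), (np.int64(19), np.int64(100), np.int64(247)), (np.int64(18), np.int64(103), np.int64(244)), (np.int64(20), np.int64(96), np.int64(249)), (np.int64(15), np.int64(103), np.int64(213)), (np.int64(13), np.int64(111), np.int64(125)), (np.int64(13), np.int64(112), np.int64(129)), (np.int64(14), np.int64(114), np.int64(145)), (np.int64(21), np.int64(92), np.int64(248)), (np.int64(23), np.int64(78), np.int64(254)), (np.int64(23), np.int64(81), np.int64(254))]
trig 382 340
3 [(np.int64(19), np.int64(102), np.int64(245)), (np.int64(20), np.int64(101), np.int64(247)), (np.int64(19), np.int64(100), np.int64(246)), (np.int64(18), np.int64(102), np.int64(244)), (np.int64(20), np.int64(98), np.int64(248)), (np.int64(20), np.int64(99), np.int64(248)), (np.int64(13), np.int64(102), np.int64(130)), (np.int64(13), np.int64(105), np.int64(133)), (np.int64(14), np.int64(109), np.int64(129)), (np.int64(18), np.int64(104), np.int64(235)), (np.int64(22), np.int64(82), np.int64(253)), (np.int64(23), np.int64(80), np.int64(253))]
trig 387 320
4 [(np.int64(19), np.int64(103), np.int64(245)), (np.int64(20), np.int64(100), np.int64(247)), (np.int64(20), np.int64(100), np.int64(247)), (np.int64(19), np.int64(102), np.int64(244)), (np.int64(20), np.int64(96), np.int64(249)), (np.int64(15), np.int64(114), np.int64(209)), (np.int64(13), np.int64(107), np.int64(131)), (np.int64(13), np.int64(111), np.int64(130)), (np.int64(16), np.int64(112), np.int64(224)), (np.int64(21), np.int64(90), np.int64(251)), (np.int64(23), np.int64(78), np.int64(254)), (np.int64(22), np.int64(85), np.int64(253))]
trig 386 320
```

drive_tool:
  targets:
    - {"jaw": 0.7, "travel": [0, 0, 0], "twist": 0}
    - {"jaw": 0.64, "travel": [0, -0.002, 0], "twist": 0}
    - {"jaw": 0.58, "travel": [0, -0.0045, 0], "twist": 0}
    - {"jaw": 0.54, "travel": [0, -0.0065, 0], "twist": 0}
    - {"jaw": 0.5, "travel": [0, -0.0085, 0], "twist": 0}
    - {"jaw": 0.5, "travel": [0, -0.0085, 0], "twist": 0}
    - {"jaw": 0.5, "travel": [0, -0.0085, 0], "twist": 0}

```text
t: 6.9
eef_pos: [484.0, -136.1, 99.3]
tcp_rot: [-3.141, 0.001, -3.042]
ft_force: [-1.1, -1.6, 6.7]
opening: 0.5
grip_force: 7.5
```

Run:
```python
from h import *
c=profile('wrist5.png')
```

```text
6.95 [ 484.  -136.1   99.3] [-1.3 -0.7  5.8] 0.505 7.8
edges [383, 384, 385, 388, 389, 390, 450, 451, 452, 471, 472, 473, 517, 518, 519, 524, 525, 526, 571, 572, 573, 590, 591]
383 [ 389.5 -102.6   22. ]
591 [376.   32.7  22. ]
```

drive_tool:
  targets:
    - {"jaw": 0.47, "travel": [0, -0.0015, 0], "twist": 0}
    - {"jaw": 0.45, "travel": [0, -0.0025, 0], "twist": 0}
    - {"jaw": 0.45, "travel": [0, -0.0025, 0], "twist": 0}
    - {"jaw": 0.45, "travel": [0, -0.0025, 0], "twist": 0}

```text
t: 7.28
eef_pos: [484.1, -138.4, 99.2]
tcp_rot: [-3.141, 0.001, -3.042]
ft_force: [-0.6, 1.0, 6.0]
opening: 0.449
grip_force: 7.2
```

No rise in force yet, so the edges have not met. I'll finish the full stroke.

drive_tool:
  targets:
    - {"jaw": 0.43, "travel": [0, -0.001, 0], "twist": 0}
    - {"jaw": 0.415, "travel": [0, -0.0015, 0], "twist": 0}
    - {"jaw": 0.4, "travel": [0, -0.0022, 0], "twist": 0}
    - {"jaw": 0.4, "travel": [0, -0.0022, 0], "twist": 0}
    - {"jaw": 0.4, "travel": [0, -0.0022, 0], "twist": 0}

```text
t: 7.7
eef_pos: [484.1, -139.9, 99.1]
tcp_rot: [3.141, -0.0, -3.043]
ft_force: [0.7, 4.4, 7.5]
opening: 0.413
grip_force: 29.4
```

Run:
```python
from h import *
c=profile('wrist6.png')
```

```text
7.75 [ 484.1 -139.9   99.2] [-1.9  5.4  7.3] 0.414 29.4
edges [389, 390, 394, 395, 396, 456, 457, 458, 476, 477, 478, 523, 570, 571, 572, 589, 590, 591]
389 [ 389.1 -102.3   22. ]
591 [376.   29.2  22. ]
```

The gap has closed in the picture: only one edge is left at column 523. The trigger reached its stop. I'll let it spring right back, then squeeze carefully.

drive_tool:
  targets:
    - {"jaw": 0.46, "travel": [0, 0.003, 0], "twist": 0}
    - {"jaw": 0.52, "travel": [0, 0.006, 0], "twist": 0}
    - {"jaw": 0.58, "travel": [0, 0.009, 0], "twist": 0}
    - {"jaw": 0.65, "travel": [0, 0.0115, 0], "twist": 0}
    - {"jaw": 0.78, "travel": [0, 0.0125, 0], "twist": 0}
    - {"jaw": 0.78, "travel": [0, 0.0125, 0], "twist": 0}
    - {"jaw": 0.78, "travel": [0, 0.0125, 0], "twist": 0}
    - {"jaw": 0.78, "travel": [0, 0.0125, 0], "twist": 0}

```text
t: 8.42
eef_pos: [483.0, -127.9, 98.9]
tcp_rot: [3.141, 0.0, -3.042]
ft_force: [0.8, 0.1, 0.0]
opening: 0.78
grip_force: 0.0
```

Run:
```python
from h import *
c=profile('wrist7.png')
i=c['frame'][:,:,::-1][80:300,200:640]; cv2.imwrite('pics/w7c.png',cv2.resize(i,None,fx=1.8,fy=1.8))
```

```text
8.47 [ 483.  -127.9   98.9] [ 0.6 -0.1  0.4] 0.781 0.0
edges [372, 373, 376, 377, 378, 438, 439, 440, 458, 459, 460, 505, 552, 553, 554, 571, 572, 573, 633, 634, 635]
372 [ 389.2 -101.5   22. ]
635 [372.1  69.4  22. ]
```

View pics/w7c.png

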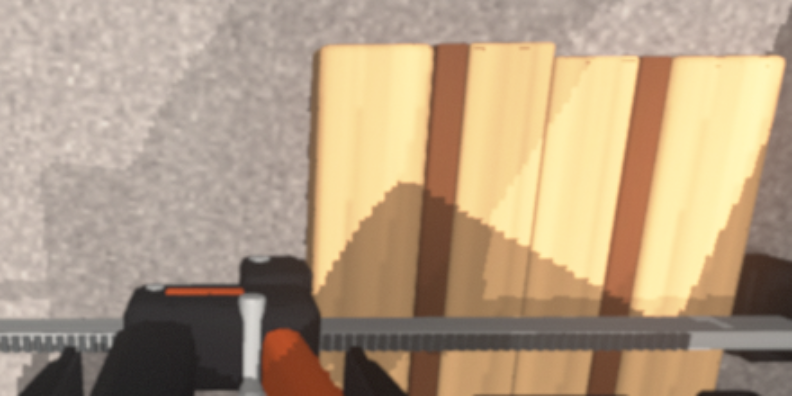

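The picture shows the halves pushed together, with the seam at crop column 530–555. They sit a few mm apart sideways, as they lay at the start, and the jaws are on the wood. Now the careful squeeze.

drive_tool:
  targets:
    - {"jaw": 0.7, "travel": [0, 0, 0], "twist": 0}
    - {"jaw": 0.65, "travel": [0, -0.002, 0], "twist": 0}
    - {"jaw": 0.61, "travel": [0, -0.0035, 0], "twist": 0}
    - {"jaw": 0.58, "travel": [0, -0.005, 0], "twist": 0}
    - {"jaw": 0.58, "travel": [0, -0.005, 0], "twist": 0}
    - {"jaw": 0.58, "travel": [0, -0.005, 0], "twist": 0}

```text
t: 8.97
eef_pos: [483.3, -132.5, 99.2]
tcp_rot: [3.141, -0.0, -3.043]
ft_force: [-0.5, 6.0, 4.9]
opening: 0.584
grip_force: 3.1
```

drive_tool:
  targets:
    - {"jaw": 0.56, "travel": [0, -0.001, 0], "twist": 0}
    - {"jaw": 0.56, "travel": [0, -0.001, 0], "twist": 0}
    - {"jaw": 0.56, "travel": [0, -0.001, 0], "twist": 0}
    - {"jaw": 0.56, "travel": [0, -0.001, 0], "twist": 0}

```text
t: 9.3
eef_pos: [483.4, -133.2, 99.2]
tcp_rot: [3.14, -0.0, -3.043]
ft_force: [-0.3, 7.9, 6.5]
opening: 0.563
grip_force: 4.0
```

drive_tool:
  targets:
    - {"jaw": 0.56, "travel": [0, 0.001, 0], "twist": 0}
    - {"jaw": 0.56, "travel": [0, 0.0015, 0], "twist": 0}
    - {"jaw": 0.56, "travel": [0, 0.0015, 0], "twist": 0}

```text
t: 9.55
eef_pos: [483.4, -132.2, 99.2]
tcp_rot: [3.141, 0.0, -3.042]
ft_force: [-1.5, 4.9, 5.3]
opening: 0.564
grip_force: 4.4
```

drive_tool:
  targets:
    - {"jaw": 0.56, "travel": [0, 0.001, 0], "twist": 0}
    - {"jaw": 0.56, "travel": [0, 0.0015, 0], "twist": 0}
    - {"jaw": 0.56, "travel": [0, 0.0015, 0], "twist": 0}
    - {"jaw": 0.56, "travel": [0, 0.0015, 0], "twist": 0}

```text
t: 9.88
eef_pos: [483.7, -131.7, 99.3]
tcp_rot: [-3.14, 0.001, -3.042]
ft_force: [0.3, -5.1, 4.8]
opening: 0.562
grip_force: 9.1
```

drive_tool:
  targets:
    - {"jaw": 0.56, "travel": [0, -0.0007, 0], "twist": 0}
    - {"jaw": 0.56, "travel": [0, -0.0007, 0], "twist": 0}
    - {"jaw": 0.56, "travel": [0, -0.0007, 0], "twist": 0}

```text
t: 10.13
eef_pos: [483.6, -131.8, 99.2]
tcp_rot: [-3.141, 0.001, -3.042]
ft_force: [-0.1, -1.0, 6.1]
opening: 0.562
grip_force: 6.9
```

drive_tool:
  targets:
    - {"jaw": 0.54, "travel": [0, -0.001, 0], "twist": 0}
    - {"jaw": 0.54, "travel": [0, -0.001, 0], "twist": 0}
    - {"jaw": 0.54, "travel": [0, -0.001, 0], "twist": 0}
    - {"jaw": 0.54, "travel": [0, -0.001, 0], "twist": 0}

```text
t: 10.47
eef_pos: [483.6, -132.6, 99.3]
tcp_rot: [-3.142, 0.001, -3.043]
ft_force: [-0.4, -0.8, 7.5]
opening: 0.543
grip_force: 11.7
```

drive_tool:
  targets:
    - {"jaw": 0.54, "travel": [0, 0, 0], "twist": 0}
    - {"jaw": 0.54, "travel": [0, 0, 0], "twist": 0}
    - {"jaw": 0.54, "travel": [0, 0, 0], "twist": 0}
    - {"jaw": 0.54, "travel": [0, 0, 0], "twist": 0}

```text
t: 10.8
eef_pos: [483.6, -132.6, 99.2]
tcp_rot: [3.142, 0.001, -3.043]
ft_force: [-0.8, -0.3, 6.1]
opening: 0.543
grip_force: 11.7
```

Run:
```python
from h import *
c=profile('wrist8.png'); print(state()['moment'])
h=cv2.cvtColor(c['frame'],cv2.COLOR_RGB2HSV)
for n in (3,6,7,8):
    k=dict(np.load(f'pics/wrist{n}.png.npz')); 
    h=cv2.cvtColor(k['frame'],cv2.COLOR_RGB2HSV); m=cv2.inRange(h,(4,190,110),(14,255,255)); m[:,:325]=0; m[:,430:]=0
    v,u=np.nonzero(m[240:320]); t=ray(k,u[v>40].max() if (v>40).any() else u.max(),300,125)
    # bar tail: bright tip
    r=k['frame'][258:270,100:260].mean((0,2)); print(n,'trig',u.max(),t.round(1))
```

```text
10.85 [ 483.6 -132.6   99.3] [-0.2 -1.   7.3] 0.541 11.7
edges [378, 379, 380, 383, 384, 385, 445, 446, 447, 465, 466, 467, 512, 515, 559, 560, 561, 578, 579, 580]
378 [ 389.4 -102.3   22. ]
580 [376.3  29.1  22. ]
[0.54897707 0.11070195 0.16295983]
3 trig 400 [469.4 -95.1 125. ]
6 trig 358 [ 472.6 -123.7  125. ]
7 trig 402 [469.5 -92.1 125. ]
8 trig 378 [ 471.3 -107.2  125. ]
```

drive_tool:
  targets:
    - {"jaw": 0.53, "travel": [0, -0.0005, 0], "twist": 0}
    - {"jaw": 0.53, "travel": [0, -0.0005, 0], "twist": 0}
    - {"jaw": 0.53, "travel": [0, -0.0005, 0], "twist": 0}
    - {"jaw": 0.53, "travel": [0, -0.0005, 0], "twist": 0}

```text
t: 11.18
eef_pos: [483.6, -133.1, 99.3]
tcp_rot: [3.141, 0.0, -3.043]
ft_force: [0.1, -0.5, 8.2]
opening: 0.533
grip_force: 13.4
```

Run:
```python
from h import *
c=profile('wrist9.png')
for n,a in ((6,523),(7,505),(8,513),(9,513)):
    k=dict(np.load(f'pics/wrist{n}.png.npz'))['frame'].astype(int)
    for r in (108,120,132,144): print(n,r,k[r-2:r+3,a-8:a+9].sum(2).mean(0).astype(int))
```

```text
11.23 [ 483.6 -133.1   99.3] [-0.2  0.   7.4] 0.532 13.4
edges [379, 380, 384, 385, 446, 447, 448, 466, 467, 468, 513, 560, 561, 562, 579, 580]
379 [ 389.4 -102.1   22. ]
580 [376.4  28.7  22. ]
6 108 [584 587 594 602 609 614 614 617 617 606 574 548 545 561 579 587 586]
6 120 [592 601 607 612 613 615 618 613 577 510 514 583 630 642 648 650 654]
6 132 [607 621 635 639 640 650 641 578 529 574 622 642 648 651 654 659 659]
6 144 [657 662 662 662 653 610 539 555 611 639 648 651 656 659 660 662 662]
7 108 [590 594 604 613 617 620 621 621 622 611 574 514 478 479 494 511 521]
7 120 [596 605 612 618 620 622 623 620 587 510 482 535 577 598 603 608 612]
7 132 [607 613 619 620 621 624 609 548 485 508 562 592 604 608 612 616 620]
7 144 [616 620 622 624 620 586 512 488 542 585 608 631 645 652 658 664 667]
8 108 [590 600 607 613 617 620 620 621 610 572 513 482 500 544 581 596 596]
8 120 [601 609 614 619 619 621 618 584 506 482 532 576 595 602 604 609 613]
8 132 [613 617 618 620 621 602 537 481 512 566 591 604 622 645 659 662 664]
8 144 [619 619 620 623 598 539 541 604 638 650 653 658 660 662 664 665 665]
9 108 [575 591 602 609 616 617 619 621 618 598 558 521 512 527 559 587 596]
9 120 [596 604 610 615 617 620 620 609 555 487 497 551 586 597 601 605 610]
9 132 [609 614 617 619 620 617 584 510 485 537 591 613 621 634 649 659 663]
9 144 [615 617 619 621 612 563 523 565 621 644 651 655 658 661 662 663 664]
```

drive_tool:
  targets:
    - {"jaw": 0.53, "travel": [0, 0, 0], "twist": 0}
    - {"jaw": 0.53, "travel": [0, 0, 0], "twist": 0}
    - {"jaw": 0.53, "travel": [0, 0, 0], "twist": 0}
    - {"jaw": 0.53, "travel": [0, 0, 0], "twist": 0}
    - {"jaw": 0.53, "travel": [0, 0, 0], "twist": 0}
    - {"jaw": 0.53, "travel": [0, 0, 0], "twist": 0}
    - {"jaw": 0.53, "travel": [0, 0, 0], "twist": 0}
    - {"jaw": 0.53, "travel": [0, 0, 0], "twist": 0}

```text
t: 11.9
eef_pos: [483.6, -133.1, 99.3]
tcp_rot: [3.141, 0.001, -3.043]
ft_force: [-0.3, -0.9, 7.9]
opening: 0.53
grip_force: 13.4
```

Run:
```python
from h import *
c=snap('side','side9.png'); s=state(); print(s['opening'],s['grip_force'],s['ft_force'])
cv2.imwrite('pics/s9c.png',cv2.resize(c['frame'][190:350,250:400,::-1],None,fx=3.7,fy=3.7,interpolation=cv2.INTER_CUBIC))
```

```text
0.5300578068303453 13.353833556175232 [-0.73502452 -0.41625277  6.64959707]
```

View pics/s9c.png

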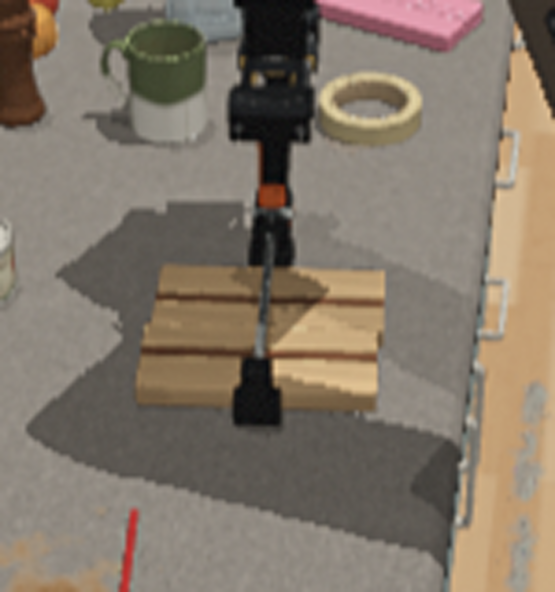

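The side view shows the board flat and closed between the jaws, with the far jaw upright at crop (257,390). The mug, tape and pencil are untouched. The squeeze is steady at 13.4 N on the trigger, which works out to about 20–24 N at the jaws.

```bash
python3 -c "
from cell import job_done; print(job_done())"
```

```text
the job is handed in; nothing more can be done
None
```

I handed the job in after three full strokes closed the seam: the gripper still holds the trigger at a steady 13.4 N (an estimated 20–24 N at the jaws), board and clamp are flat, and the tape, pencil and mug are untouched.

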